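Seal the double-lidded tea caddy and lift off its outer lid

TASK

Close up the tea caddy: first press its open hinged cover down until the catch clicks and holds it shut by itself, then carry the nested pair of lids over together by the inner lid's knob and lower it (no dropping) into the round mouth until the inner lid is fully home, and let go of the knob. Then take the outer lid by its collar and lift it off alone for washing, straight up, leaving the inner lid seated and undisturbed. Finish still holding the outer lid level in the gripper, about 10 cm above where it sat, and leave the timer, jar and egg cups alone.

Things in the scene. Friction and masses are not known exactly. Their poses are not given: they have to be found in the camera images.
- caddy: Rectangular tinplate tea caddy fixed to the sill, 90 (x) x 190 (y) x 70 mm high. Origin: centre of its underside, on the sill; its own y runs along its length, z up. The -y half of its top has a round raised mouth, the +y half is a compartment with the hinged cover.
- mouth (a point): Centre of the mouth's rim, 80 mm above the sill, at (0, -46.5) mm in the caddy's x, y. The mouth is a round neck of 66 mm outer and 59 mm inner diameter standing 10 mm above the caddy's top, open below for over 50 mm.
- cover (a joint): Angle of the hinged cover in rad: 0 is shut (hard stop), grows as it opens (starts at 0.35 to 0.75). A spring and hinge friction keep it open; in the last 5 degrees its free edge snaps under a sprung catch that holds it shut. Not snapped, it springs back to over 0.1 rad. Pressed straight down at cover_press it takes under 3 N on the way and 6 to 9 N to snap.
- cover_edge (a point): Middle of the cover's free edge, 88 mm from the hinge. The cover is a stiff 5 mm flap, 84 mm wide (caddy's y, centred at y = +50 mm); its hinge runs along the caddy's y at x = -46 mm, 72 mm above the sill, and its free edge is on the caddy's +x side, where the small brass catch sits on the face.
- cover_press (a point): Fixed point on the caddy where the middle of the cover's top face lies when shut: 55 mm from the hinge line, 74.5 mm above the sill, 33 mm short of the free edge. The open cover lies above it, up to 60 mm higher here.
- inner_lid: Inner lid, loose, 95 to 185 g: a round plug 55 mm wide, 15 mm deep (lowest 4 mm tapering to 48 mm), over it a flange 70 mm wide, 4 mm thick, and a central upright round wooden knob, 18 mm in diameter, from 19 to 68 mm above the origin. Origin: centre of the plug's underside. Starts upright on the sill under the outer lid. Home in the mouth, its origin is 65 mm above the sill.
- inner_seat (a point): Centre of the underside of the inner lid's flange, 15 mm above its origin; meets mouth when fully home.
- knob_top (a point): Centre of the top of the inner lid's knob, 68 mm above the inner lid's origin.
- outer_lid: Outer lid, loose, 70 to 130 g: round tinplate cap 80 mm wide, skirt 14 mm high, its 4 mm top 10 to 14 mm above the origin, and on it a round collar. Origin: centre of the skirt's lower edge, z up. It only rests on the inner lid's flange; nested, its origin is 9 mm above the inner lid's. Lifted by the knob, both lids come; by the collar, the outer lid alone (60 mm clears the knob).
- collar (a point): Centre of the top of the outer lid's collar, 32 mm above the outer lid's origin. The collar is 40 mm in outer and 26 mm in inner diameter and 18 mm high; the inner lid's knob passes through it with 4 mm of play all round and stands 27 mm above it when nested.
- timer: Bystander: egg timer, round, 66 mm wide, 62 mm high; origin at the centre of its underside.
- jar: Bystander: squat hexagonal glass jar with a round lid, 74 mm wide, 72 mm high; origin at the centre of its underside.
- cup_a: Bystander: bone-china egg cup, 48 mm wide, 60 mm high; origin at the centre of its foot.
- cup_b: Bystander: bone-china egg cup like the other one.
Not all that is in view belongs to the job. There is more than one size of the caddy; the job needs the middle-sized.

How it is judged:
By the outcome, as a careful person would: the job done as asked, in the order asked, and still so for the second after the job is handed in, while the arm keeps its last pose, push and grip.
It also fails if it takes over 64 s, if anything falls off the work surface, if the arm or the gripper's body presses on something with over 40 N, if the wrist force passes 120 N, or if a joint passes its speed limit or range.

ROBOT

A 6-joint arm with a two-finger parallel gripper is mounted at the origin on the work surface. World frame = base frame: x ahead of the robot, y to its left, z up, the work surface at z = 0. Lengths are in mm, angles in rad, forces in N, time in s.
With the tool pointing down it reaches from about 350 to 775 mm from the base axis. Payload 7.3 kg.
Tool frame: the origin (TCP) lies midway between the tips of the shut fingers; the grasp point (between the pads) lies 19 mm behind it; z points along the fingers, y is the line along which they close (so a half turn about z gives the same grasp; the last joint's range is limited). The gripper opens to 92 mm and grips with 3 to 60 N. Pads are 19 mm wide; open, the fingers measure 130 mm over their backs; the gripper's body (75 mm by 190 mm) begins 47 mm behind the grasp point.
Start: joints at [1.13, 0.342, 1.524, -0, 1.275, -0.146], TCP at [152.523, 502.376, 226.741] pointing down, gripper open.
Joint ranges: [-2.53, 2.53], [-0.77, 2.02], [0.04, 2.7], [-1, 4.14], [0.28, 2.66], [-3.11, 3.11]. Speed limits (rad/s): [2.57, 2.57, 3.14, 3.14, 3.14, 3.14].

INTERFACE

Orientations are given as [roll, pitch, yaw] about the fixed x, y, z axes, in that order (R = Rz(yaw) Ry(pitch) Rx(roll)).
In Python, from plant import monitor, optics, workorder gives the robot as it stands. The module is installed in compiled form; this text tells all that it offers.
- The arm moves only by the tool servo_tool, never from a script. Its arguments are lists of equal length, an entry for each row: "linear": the shift along the tool's x, y, z as a fraction of full scale, a list of three; "spin": the turn about the tool's z as a fraction of full scale. In form: {"linear": [[dx, dy, dz], ...], "spin": [spin, ...]}. A call has exactly 8 rows; each row shifts and turns the commanded pose from where the row before left it, along the tool's axes as they then stand; what a row does not reach is not made up. Full scale, the value 1, is 200 mm for a shift and 90 degrees for a turn. A row lasts 1/8 s, in which the tool goes at most 62.5 mm and 10.7 degrees, less where a joint would pass 70% of its speed; a pose out of reach is approached as far as the arm can. A call with a number of a shift or a turn outside -1 to 1 is refused whole. A call with a gripper value outside its range is refused whole. "hand" is the opening, from -1 (shut) to 1 (fully open), set as the call begins (left out, the last holds). The fingers move at their own pace and stop on an object; the grip force is fixed at half the most. Time passes only in rows, so rows that do not move let the fingers close, or fill a call up. It gives the time, the measured TCP pose, the force, the opening and the grip force at its end, in the units of the state.
- monitor.get_obs(): the state, without advancing time (a new reading comes with each control period).
- optics.capture(name): name is "side" or "top"; returns a dict with "frame" (480x640x3 uint8, blue, green, red), "K" (3x3 intrinsics, pixels), "world_to_cam" (4x4, takes a point from world to camera coordinates). Camera axes: x right, y down, z forward; pixel columns grow to the right and rows downward; lengths in mm; the calibration is good to about 2 mm. A picture is of the moment at which its call begins. There is no depth.
- workorder.close_job(): hands the job in; it is judged then, once.
The state is a dict: "time": time; "joint_positions": joint angles; "dq": joint speeds; "tau": joint torques, N m; "tool_pos": TCP position; "tcp_rot": TCP orientation; "contact_force": force on the tool from outside, world axes, zero at the start; "moment": the same for the moment, N m; "grip_width": finger opening in mm; "finger_force": force on a finger pad.
Only numpy, scipy, OpenCV 4.12 (cv2) and the standard library are available. Lean on these libraries where they do the work, as an engineer would, in place of code of your own. Each camera call takes 0.05 s, during which the arm holds its last target. There are 200 camera calls.

## Working session

There is one attempt and no reset: what is moved stays moved. The work goes in short steps, Python scripts to look and compute and a tool call to move; the robot and the scene stay as the last step left them, time stands still between calls to the robot, and variables do not carry over. Pictures are saved under pics/ and viewed, at most 10 in all, crops included, and the job is handed in when it is done.

Besides the shell and the picture viewer there is one more tool, called after "Emit:" as name(argument=value, ...) on one line, values as JSON. servo_tool: Moves the arm, as the interface text tells. Shift numbers are shares of 200 mm and turn numbers shares of 90 degrees, none past 1 either way. Its arguments: {"type":"object","properties":{"linear":{"type":"array","items":{"type":"array","items":{"type":"number","minimum":-1,"maximum":1}}},"spin":{"type":"array","items":{"type":"number","minimum":-1,"maximum":1}},"hand":{"type":"number"}},"required":["linear","spin"]}

```bash
mkdir -p pics
cat > h.py <<'E'
import numpy as np,cv2
from plant import monitor,optics,workorder
def cap(n,save=None):
    c=optics.capture(n)
    if save: cv2.imwrite('pics/'+save,c['frame'])
    return c
def proj(c,P):
    P=np.atleast_2d(P);q=(c['world_to_cam']@np.c_[P,np.ones(len(P))].T)[:3]
    u=c['K']@q;return (u[:2]/u[2]).T
def ray(c,uv):
    T=np.array(c['world_to_cam']);R=T[:3,:3];o=-R.T@T[:3,3]
    d=R.T@np.linalg.inv(c['K'])@np.array([uv[0],uv[1],1.]);return o,d
def plane(c,uv,z):
    o,d=ray(c,uv);return o+d*(z-o[2])/d[2]
E
python3 - <<'E'
from h import *
for n in('top','side'):
    c=cap(n,n+'0.png');o,d=ray(c,(320,240));print(n,o.round(),(d/np.linalg.norm(d)).round(2),c['K'][0,0])
s=monitor.get_obs();print({k:np.round(v,3) for k,v in s.items()})
E
```

```text
top [ 466.   22. 1054.] [ 0.09  0.01 -1.  ] 445.88866906501886
side [ 247. -525.  524.] [ 0.4   0.71 -0.58] 433.97753415610345
{'time': np.float64(0.1), 'joint_positions': array([ 1.13 ,  0.343,  1.525, -0.   ,  1.275, -0.146]), 'dq': array([ 0.   , -0.002, -0.002,  0.002, -0.001,  0.   ]), 'tau': array([ 1.000e-03, -4.320e+01, -2.447e+01,  7.200e-02,  5.200e-02,
       -0.000e+00]), 'tool_pos': array([152.384, 502.025, 226.119]), 'tcp_rot': array([-3.14 , -0.   ,  2.847]), 'contact_force': array([-0.683, -0.648, -1.005]), 'moment': array([-0.013, -0.003,  0.039]), 'finger_force': np.float64(0.0), 'grip_width': np.float64(91.504)}
```

View pics/top0.png

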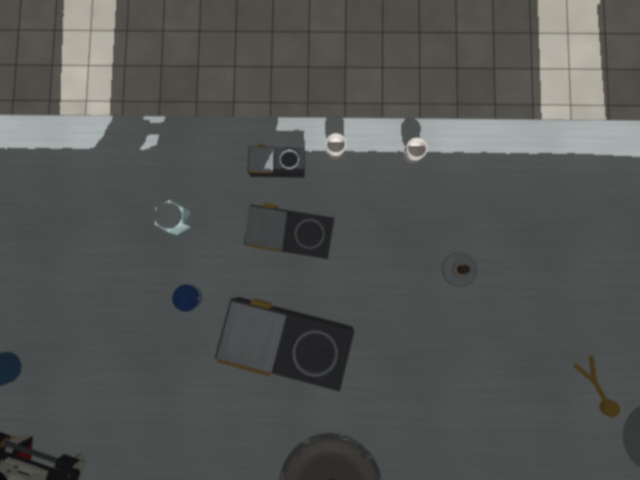

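View pics/side0.png

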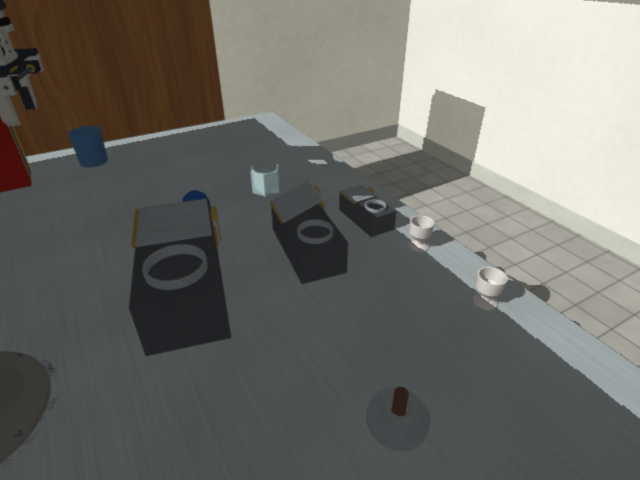

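The top view shows the middle caddy at (288,232) with its mouth at (310,234) and its catch at (270,206). The nested lids are at (460,269) with a brown knob, the jar at (172,217), the blue timer at (187,298) and the cups at (336,145) and (415,149). In the side view the mouth is at (315,232), the knob top at (400,390), and the middle caddy's cover is open at (298,203).

```bash
cat > m.py <<'E'
from h import *
def big(m):
    cs,_=cv2.findContours(m.astype(np.uint8),cv2.RETR_EXTERNAL,cv2.CHAIN_APPROX_NONE);return max(cs,key=cv2.contourArea)
t=cap('top');s=cap('side')
def crop(c,x0,y0,x1,y1): 
    m=np.zeros(c['frame'].shape[:2],bool);m[y0:y1,x0:x1]=1;return m
g=lambda c:c['frame'].max(2).astype(int)
# mouth ring
for n,c,b in(('top',t,(292,214,328,254)),('side',s,(294,215,337,247))):
    v=g(c)[b[1]:b[3],b[0]:b[2]];th,_=cv2.threshold(v.astype(np.uint8),0,255,cv2.THRESH_OTSU)
    e=cv2.fitEllipse(big(crop(c,*b)&(g(c)>th)));p=plane(c,e[0],80);print('mouth',n,th,np.round(e[0],1),np.round(e[1],1),p.round(1))
# knob
for n,c,b in(('top',t,(440,250,480,288)),('side',s,(380,375,425,425))):
    f=c['frame'].astype(int);m=crop(c,*b)&(f[...,2]-f[...,0]>25);k=big(m)
    print('knob',n,cv2.boundingRect(k),cv2.minAreaRect(k))
# lid disc in top view, dark caddy body
v=g(t);print('lid patch',v[269,436:486]);
print('bg',v[225,225:345:2])
z=np.hstack([cv2.resize(t['frame'][195:270,235:345],None,fx=3.6,fy=3.6,interpolation=2),cv2.resize(t['frame'][232:307,420:520],None,fx=3.6,fy=3.6,interpolation=2)])
w=np.hstack([cv2.resize(s['frame'][175:285,260:355],None,fx=3,fy=3,interpolation=2),cv2.resize(s['frame'][360:470,350:445],None,fx=3,fy=3,interpolation=2)])
w=cv2.copyMakeBorder(w,0,0,0,z.shape[1]-w.shape[1],0);o=np.vstack([z,w]);cv2.imwrite('pics/z.png',cv2.convertScaleAbs(o,alpha=1.5));print(o.shape)
E
python3 m.py
```

```text
mouth top 45.0 [309.2 233.3] [29.9 30.3] [565.5  53.2  80. ]
mouth side 54.0 [314.7 231.3] [23.7 36.2] [558.6  43.7  80. ]Traceback (most recent call last):
  File "m.py", line 14, in <module>
    f=c['frame'].astype(int);m=crop(c,*b)&(f[...,2]-f[...,0]>25);k=big(m)
                                                                   ~~~^^^
  File "m.py", line 3, in big
    cs,_=cv2.findContours(m.astype(np.uint8),cv2.RETR_EXTERNAL,cv2.CHAIN_APPROX_NONE);return max(cs,key=cv2.contourArea)
                                                                                             ~~~^^^^^^^^^^^^^^^^^^^^^^^^
ValueError: max() iterable argument is empty
```

```bash
sed -i 's/>25);k/>10);k/' m.py; python3 m.py
```

```text
mouth top 45.0 [309.2 233.3] [30.  30.3] [565.6  53.1  80. ]
mouth side 54.0 [314.7 231.3] [23.7 36.2] [558.6  43.7  80. ]
knob top (458, 264, 11, 11) ((463.0, 269.0), (10.0, 10.0), 90.0)
knob side (390, 387, 18, 29) ((398.5, 401.0), (28.0, 17.0), 90.0)
lid patch [78 77 77 77 74 71 67 72 74 74 77 74 76 75 73 71 65 62 69 71 63 45 33 32
 34 33 36 39 38 40 39 38 41 46 57 66 69 68 69 69 68 72 77 79 80 80 79 78
 77 78]
bg [82 79 80 79 80 78 78 81 80 78 75 70 68 67 69 68 67 68 67 66 67 69 67 68
 66 67 70 69 64 67 47 36 36 35 34 37 54 55 40 37 35 36 35 36 38 36 35 50
 54 39 35 35 35 37 62 78 80 79 80 80]
(600, 756, 3)
```

View pics/z.png

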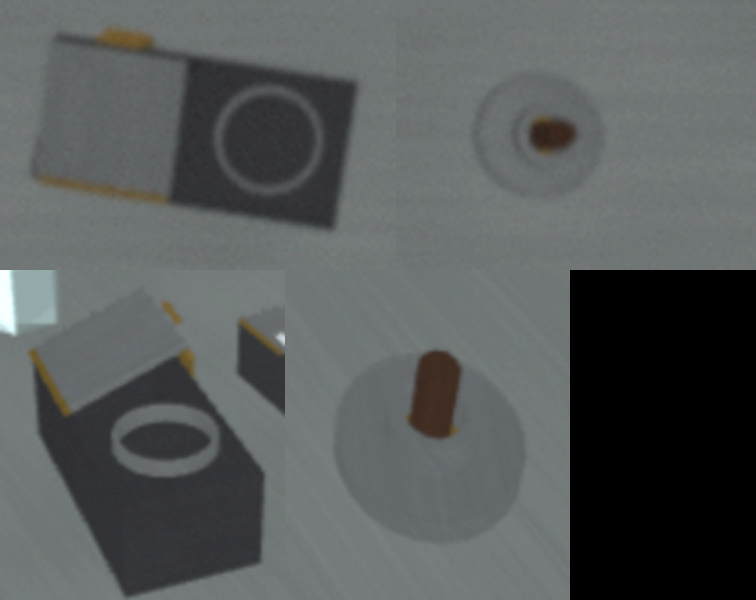

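The zoomed crops show the mouth ring clearly. In the side view its lower edge includes the neck wall, so I'll use the top view for it. The lid disc is centred near (459.7,269.2), and the knob top is at its right end, near (465,269).

```bash
cat > n.py <<'E'
from h import *
t=cap('top');s=cap('side')
P=lambda *a:plane(t,*a).round(1)
cs=[P((235+x/3.6-.4,195+y/3.6-.4),70) for x,y in((357,82),(333,229),(57,35))]
A,B,C=cs;print('corners',cs,'len',np.linalg.norm(A-C),np.linalg.norm(A-B))
print('yaw',np.degrees(np.arctan2(-(C-A)[0],(C-A)[1])),np.degrees(np.arctan2((A-B)[1],(A-B)[0])))
M=P((309.2,233.3),80);print('M',M)
a=np.linspace(0,2*np.pi,60);ring=lambda c,r,z:np.c_[c[0]+r*np.cos(a),c[1]+r*np.sin(a),0*a+z]
q=proj(s,ring(M,33,80));print('rim side px: top,left,right',q[:,1].min(),q[:,0].min(),q[:,0].max(),'seen 219.7,297,333')
print('knob top',P((464.7,268.7),68),'lid',P((459.3,268.8),21))
# side: knob upper end px & lid side extents
L=P((459.3,268.8),21)
q=proj(s,ring(L,9,68));print('knob side pred',q.min(0),q.max(0),'seen x390-408,top386.5')
q=np.r_[proj(s,ring(L,40,9)),proj(s,ring(L,40,23))];print('lid side pred',q.min(0),q.max(0),'seen',350+(333-285)/3,350+(525-285)/3,360+(351-270)/3,360+(543-270)/3)
f=t['frame'].astype(int)
# cover open: orange/catch centre in top view
m=(f[...,2]-f[...,0]>25);m[:198]=0;m[215:]=0;m[:,:255]=0;m[:,300:]=0;yy,xx=np.nonzero(m);print('catch',xx.mean(),yy.mean(),P((xx.mean(),yy.mean()),70))
for n,u,z in(('jar',(172,217),60),('timer',(187,298),62),('cupa',(336,145),60),('cupb',(415,149),60)):print(n,P(u,z))
E
python3 n.py
```

```text
corners [array([ 6.029e+02, -6.000e-01,  7.000e+01]), array([511.8,  13.1,  70. ]), array([630.1, 185.9,  70. ])] len 188.47304847112758 92.12437245376488
yaw -8.297771673760483 -8.552292658293332
M [565.6  53.2  80. ]
rim side px: top,left,right 218.00650681451063 297.4786764505374 333.52923803967155 seen 219.7,297,333
knob top [ 492.8 -289.4   68. ] lid [ 493.7 -291.9   21. ]
knob side pred [395.3251855  383.85959963] [410.34805278 396.73120402] seen x390-408,top386.5
lid side pred [366.86349828 385.11036283] [431.26430934 448.8205461 ] seen 366.0 430.0 387.0 451.0
catch 269.2244897959184 205.3265306122449 [628.3 143.8  70. ]
jar [600.8 364.4  60. ]
timer [419.9 322.5  62. ]
cupa [770.8  -4.3  60. ]
cupb [ 763.2 -183.8   60. ]
```

Emit:
servo_tool(hand=-1, linear=[[-0.163,-0.067,0],[-0.163,-0.067,0],[-0.163,-0.067,0],[-0.163,-0.067,0],[-0.163,-0.067,0],[-0.163,-0.067,0],[-0.163,-0.067,0],[-0.163,-0.067,0]], spin=[0,0,0,0,0,0,0,0])

```text
time: 1.4
tool_pos: [371.8, 323.2, 226.8]
tcp_rot: [3.141, 0.0, 2.847]
contact_force: [0.7, 0.1, -1.0]
grip_width: 16.5
finger_force: 0.0
```

Emit:
servo_tool(hand=-1, linear=[[-0.163,-0.067,0],[-0.163,-0.067,0],[-0.163,-0.067,0],[-0.163,-0.067,0],[-0.163,-0.067,0],[-0.163,-0.067,0],[-0.163,-0.067,0],[-0.163,-0.067,0]], spin=[0,0,0,0,0,0,0,-0.095])

```text
time: 2.4
tool_pos: [590.1, 144.9, 226.6]
tcp_rot: [3.141, -0.0, 2.999]
contact_force: [0.3, 0.9, -0.5]
grip_width: 0.4
finger_force: 0.0
```

Emit:
servo_tool(linear=[[0.01,0.01,0.1],[0,0,0.1],[0,0,0.1],[0,0,0.08],[0,0,0.06],[0,0,0.05],[0,0,0.05],[0,0,0.05]], spin=[0,0,0,0,0,0,0,0])

```text
time: 3.4
tool_pos: [587.8, 148.0, 108.4]
tcp_rot: [3.141, 0.001, 2.996]
contact_force: [0.7, -0.0, 0.0]
grip_width: 0.3
finger_force: 0.0
```

Emit:
servo_tool(linear=[[0,0,0.03],[0,0,0.03],[0,0,0.02],[0,0,0.02],[0,0,0.02],[0,0,0.01],[0,0,0.01],[0,0,0]], spin=[0,0,0,0,0,0,0,0])

```text
time: 4.4
tool_pos: [587.5, 148.0, 80.6]
tcp_rot: [3.142, -0.0, 2.996]
contact_force: [0.5, 0.6, 1.8]
grip_width: 0.4
finger_force: 0.5
```

Contact is light, about 2 N. Next I'll press the last 6 mm in small steps.

Emit:
servo_tool(linear=[[0,0,0.01],[0,0,0.01],[0,0,0.005],[0,0,0.005],[0,0,0.005],[0,0,0],[0,0,0],[0,0,0]], spin=[0,0,0,0,0,0,0,0])

```text
time: 5.4
tool_pos: [588.0, 147.9, 74.6]
tcp_rot: [3.141, 0.001, 2.996]
contact_force: [-1.2, -1.4, 8.9]
grip_width: 0.8
finger_force: 4.4
```

Emit:
servo_tool(linear=[[0,0,0.005],[0,0,0.003],[0,0,0],[0,0,0],[0,0,0],[0,0,0],[0,0,0],[0,0,0]], spin=[0,0,0,0,0,0,0,0])

```text
time: 6.4
tool_pos: [588.0, 148.0, 74.3]
tcp_rot: [3.141, 0.002, 2.996]
contact_force: [-3.8, -1.6, 17.4]
grip_width: 0.3
finger_force: 8.8
```

Emit:
servo_tool(linear=[[0,0,-0.02],[0,0,-0.05],[0,0,-0.1],[0,0,-0.1],[0,0,-0.1],[0.01,-0.15,-0.1],[0.02,-0.2,0],[0.02,-0.2,0]], spin=[0,0,0,0,0,0,0,0], hand=1)

```text
time: 7.4
tool_pos: [561.2, 39.8, 166.3]
tcp_rot: [3.142, -0.0, 2.997]
contact_force: [0.6, 0.2, -0.6]
grip_width: 75.5
finger_force: 0.0
```

Run:
```python
from h import *
s=cap('side');cv2.imwrite('pics/s2.png',cv2.convertScaleAbs(cv2.resize(s['frame'][160:290,240:370],None,fx=4,fy=4,interpolation=2),alpha=1.5))
C=np.array([572.4,99.2,0]);x=np.array([.989,-.146,0]);y=np.array([.146,.989,0])
for a in(0,.1):
  for v in(8,92):
    for u in(-46,-46+88*np.cos(a)):
      p=C+x*u+y*v+[0,0,72+(u+46)*np.tan(a)+2.5];print(a,u,v,((proj(s,p)[0]-[240,160])*4).round())
```

```text
0 -46 8 [171. 241.]
0 42.0 8 [343. 205.]
0 -46 92 [122. 158.]
0 42.0 92 [283. 127.]
0.1 -46 8 [171. 241.]
0.1 41.56036654446628 8 [342. 190.]
0.1 -46 92 [122. 158.]
0.1 41.56036654446628 92 [282. 113.]
```

View pics/s2.png

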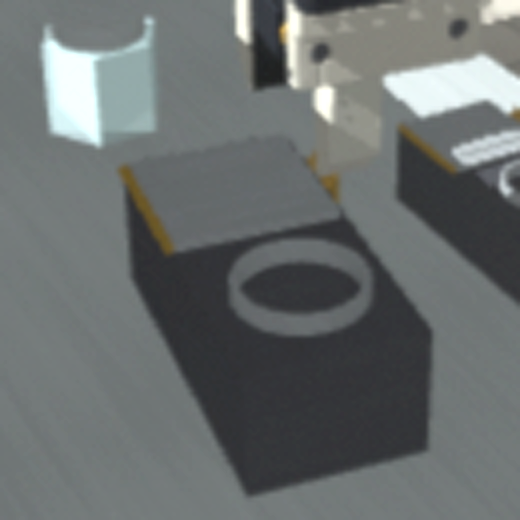

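The side crop shows the cover flat. Its near edge runs from (172,252) to (343,215), a slope that matches the shut prediction (37 px against 36 shut and 51 at 0.1 rad), so the catch held. Now I'll go to the knob.

Emit:
servo_tool(linear=[[0.012,-0.2,0],[0.012,-0.24,0],[0.012,-0.24,0],[0.012,-0.24,0],[0.012,-0.24,0],[0.012,-0.24,0],[0.012,-0.19,0],[0.013,-0.1,0]], spin=[0,0,0,0,0,0,0,0])

```text
time: 8.45
tool_pos: [492.9, -292.5, 165.8]
tcp_rot: [3.141, -0.001, 2.994]
contact_force: [-0.1, 0.4, 0.0]
grip_width: 91.9
finger_force: 0.0
```

Emit:
servo_tool(linear=[[0,0,0.05],[0,0,0.1],[0,0,0.1],[0,0,0.08],[0,0,0],[0,0,0],[0,0,0],[0,0,0]], spin=[0,0,0,0,0,0,0,0])

```text
time: 9.45
tool_pos: [493.8, -291.3, 100.7]
tcp_rot: [-3.141, 0.001, 2.996]
contact_force: [0.2, 0.3, -0.6]
grip_width: 91.7
finger_force: 0.0
```

Run:
```python
from h import *
s=cap('side');t=cap('top');p=monitor.get_obs()['tool_pos'];print(p)
f=s['frame'][290:470,300:500];g=t['frame'][200:340,395:535]
o=np.hstack([cv2.resize(f,(400,360),interpolation=2),cv2.resize(g,(360,360),interpolation=2)]);cv2.imwrite('pics/s3.png',cv2.convertScaleAbs(o,alpha=1.4))
print(((proj(s,p)[0]-[300,290])*2).round(),((proj(t,p)[0]-[395,200])*360/140).round()+[400,0])
for z in(41,68):print(((proj(s,[493.3,-291,z])[0]-[300,290])*2).round())
```

```text
[ 493.6737447  -291.1907254   100.46407447]
[211. 165.] [594. 175.]
[200. 226.]
[204. 200.]
```

View pics/s3.png

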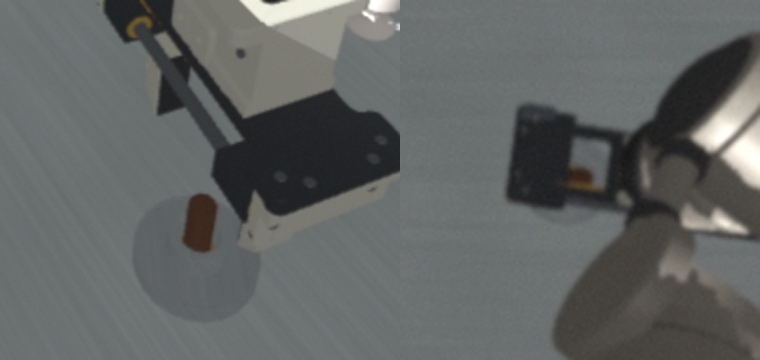

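The open fingers straddle the knob. The knob top is at (202,197) in the crop, as predicted. I'll descend to 45 mm and close.

Emit:
servo_tool(linear=[[0,0,0.05],[0,0,0.07],[0,0,0.06],[0,0,0.04],[0,0,0.03],[0,0,0.02],[0,0,0.008],[0,0,0]], spin=[0,0,0,0,0,0,0,0])

```text
time: 10.55
tool_pos: [493.7, -291.1, 44.6]
tcp_rot: [-3.142, 0.0, 2.996]
contact_force: [-0.4, 0.5, -0.0]
grip_width: 91.6
finger_force: 0.0
```

Emit:
servo_tool(hand=-1, linear=[[0,0,0],[0,0,0],[0,0,0],[0,0,0],[0,0,0],[0,0,0],[0,0,0],[0,0,0]], spin=[0,0,0,0,0,0,0,0])

```text
time: 11.55
tool_pos: [493.6, -291.2, 44.5]
tcp_rot: [-3.141, 0.0, 2.996]
contact_force: [-1.0, -0.1, -2.8]
grip_width: 17.4
finger_force: 30.0
```

Emit:
servo_tool(linear=[[0,0,0],[0,0,0],[0,0,0],[0,0,0],[0,0,-0.01],[0,0,-0.02],[0,0,-0.02],[0,0,0]], spin=[0,0,0,0,0,0,0,0])

```text
time: 12.55
tool_pos: [493.8, -291.2, 55.0]
tcp_rot: [-3.141, 0.001, 2.996]
contact_force: [0.0, -0.7, -2.6]
grip_width: 17.4
finger_force: 30.0
```

Emit:
servo_tool(linear=[[0,0,-0.03],[0,0,-0.06],[0,0,-0.09],[0,0,-0.1],[0,0,-0.1],[0,0,-0.09],[0,0.02,-0.06],[-0.005,0.05,-0.02]], spin=[0,0,0,0,0,0,0,0])

```text
time: 13.55
tool_pos: [496.8, -277.3, 165.5]
tcp_rot: [-3.141, 0.001, 2.995]
contact_force: [0.6, 1.5, -3.1]
grip_width: 17.3
finger_force: 30.0
```

Emit:
servo_tool(linear=[[-0.005,0.08,0],[-0.01,0.12,0],[-0.01,0.16,0],[-0.01,0.19,0],[-0.01,0.19,0],[-0.01,0.19,0],[-0.01,0.19,0],[-0.01,0.17,0]], spin=[0,0,0,0,0,0,0,0])

```text
time: 14.55
tool_pos: [548.2, -21.6, 163.7]
tcp_rot: [3.141, -0.002, 2.997]
contact_force: [-0.2, -0.2, -2.9]
grip_width: 17.3
finger_force: 30.0
```

Emit:
servo_tool(linear=[[-0.01,0.15,0],[-0.01,0.12,0],[-0.005,0.08,0],[0,0.04,0],[0,0.01,0],[0,0,0],[0,0,0],[0,0,0]], spin=[0,0,0,0,0,0,0,0])

```text
time: 15.55
tool_pos: [565.4, 53.7, 164.5]
tcp_rot: [3.142, 0.0, 2.995]
contact_force: [0.0, -0.5, -2.4]
grip_width: 17.3
finger_force: 30.0
```

Run:
```python
from h import *
s=cap('side');t=cap('top');p=monitor.get_obs()['tool_pos'];print(p)
f=s['frame'][120:270,250:400];g=t['frame'][170:320,240:390]
o=np.hstack([cv2.resize(f,(400,400),interpolation=2),cv2.resize(g,(400,400),interpolation=2)]);cv2.imwrite('pics/s4.png',cv2.convertScaleAbs(o,alpha=1.4))
k=400/150;b=p[2]-44.5;a=np.linspace(0,6.283,60);R=lambda r,z:np.c_[p[0]+r*np.cos(a),p[1]+r*np.sin(a),0*a+z]
for n,r,z in(('skirt',40,b+9),('liptop',40,b+23),('plugbot',24,b)):
    q=(proj(s,R(r,z))-[250,120])*k;print(n,q.min(0).round(),q.max(0).round())
q=(proj(s,[[565.6+33*np.cos(x),53.2+33*np.sin(x),80] for x in a])-[250,120])*k;print('rim',q.min(0).round(),q.max(0).round())
```

```text
[565.39455068  53.87368227 164.55187358]
skirt [113. 196.] [234. 258.]
liptop [112. 178.] [234. 239.]
plugbot [137. 219.] [209. 256.]
rim [127. 261.] [223. 315.]
```

View pics/s4.png

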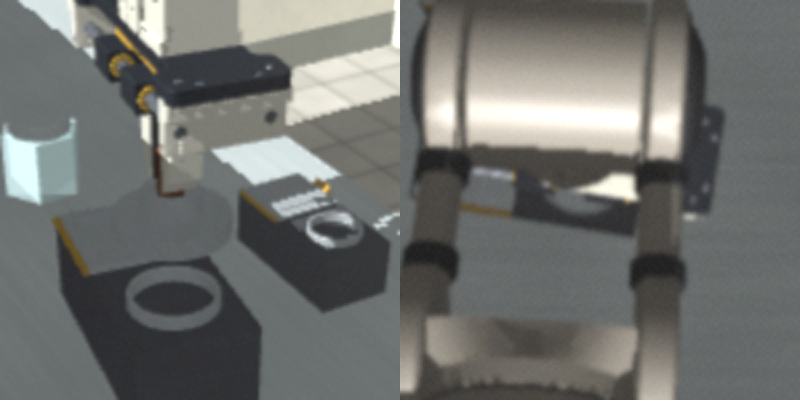

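The lid spans x 110–234 in the side crop and the rim 125–222, so they are concentric within about 1 mm. Lowering.

Emit:
servo_tool(linear=[[0,0,0.02],[0,0,0.04],[0,0,0.04],[0,0,0.04],[0,0,0.02],[0,0,0.01],[0,0,0.01],[0,0,0.01]], spin=[0,0,0,0,0,0,0,0])

```text
time: 16.65
tool_pos: [565.5, 54.2, 126.6]
tcp_rot: [3.141, 0.0, 2.996]
contact_force: [-0.4, -0.3, -2.4]
grip_width: 17.2
finger_force: 30.0
```

Emit:
servo_tool(linear=[[0,0,0.005],[0,0,0.005],[0,0,0.005],[0,0,0.005],[0,0,0.005],[0,0,0],[0,0,0],[0,0,0]], spin=[0,0,0,0,0,0,0,0])

```text
time: 17.65
tool_pos: [565.4, 54.2, 121.5]
tcp_rot: [3.142, 0.0, 2.996]
contact_force: [0.6, 0.9, -3.7]
grip_width: 17.1
finger_force: 30.0
```

Emit:
servo_tool(linear=[[0,-0.003,0.005],[0,0,0.005],[0,0,0.005],[0,0,0.005],[0,0,0.005],[0,0,0],[0,0,0],[0,0,0]], spin=[0,0,0,0,0,0,0,0])

```text
time: 18.65
tool_pos: [565.4, 53.6, 116.6]
tcp_rot: [3.141, 0.0, 2.996]
contact_force: [0.7, 1.2, -2.6]
grip_width: 17.4
finger_force: 30.0
```

Emit:
servo_tool(linear=[[0,0,0.005],[0,0,0.005],[0,0,0.005],[0,0,0.005],[0,0,0.005],[0,0,0.005],[0,0,0],[0,0,0]], spin=[0,0,0,0,0,0,0,0])

```text
time: 19.65
tool_pos: [565.3, 53.6, 110.5]
tcp_rot: [3.142, 0.0, 2.996]
contact_force: [0.1, -0.6, -3.7]
grip_width: 17.5
finger_force: 30.0
```

Emit:
servo_tool(linear=[[0,0,0.003],[0,0,0.003],[0,0,0],[0,0,0],[0,0,0],[0,0,0],[0,0,0],[0,0,0]], spin=[0,0,0,0,0,0,0,0])

```text
time: 20.65
tool_pos: [565.4, 53.6, 109.4]
tcp_rot: [3.142, 0.0, 2.996]
contact_force: [-0.5, -0.6, 0.1]
grip_width: 17.6
finger_force: 30.0
```

Emit:
servo_tool(linear=[[0,0,0.003],[0,0,0],[0,0,0],[0,0,0],[0,0,0],[0,0,0],[0,0,0],[0,0,0]], spin=[0,0,0,0,0,0,0,0])

```text
time: 21.65
tool_pos: [565.4, 53.4, 109.3]
tcp_rot: [-3.141, 0.001, 2.996]
contact_force: [-1.6, -2.0, 6.1]
grip_width: 17.2
finger_force: 30.0
```

Emit:
servo_tool(hand=1, linear=[[0,0,0],[0,0,0],[0,0,0],[0,0,0],[0,0,0],[0,0,0],[0,0,0],[0,0,0]], spin=[0,0,0,0,0,0,0,0])

```text
time: 22.65
tool_pos: [565.3, 53.6, 108.7]
tcp_rot: [3.142, 0.0, 2.996]
contact_force: [0.2, -0.2, -0.5]
grip_width: 90.0
finger_force: 0.0
```

Emit:
servo_tool(linear=[[0,0,0.02],[0,0,0.02],[0,0,0.02],[0,0,0.015],[0,0,0.01],[0,0,0.004],[0,0,0],[0,0,0]], spin=[0,0,0,0,0,0,0,0])

```text
time: 23.65
tool_pos: [565.4, 53.6, 91.1]
tcp_rot: [3.141, 0.0, 2.996]
contact_force: [-0.3, -0.3, 0.7]
grip_width: 91.8
finger_force: 0.0
```

Run:
```python
from h import *
s=cap('side');p=monitor.get_obs();print(p['tool_pos'],p['contact_force'])
f=s['frame'][160:270,260:380];cv2.imwrite('pics/s5.png',cv2.convertScaleAbs(cv2.resize(f,None,fx=5,fy=5,interpolation=2),alpha=1.4))
for z in(88,106,133):print(z,((proj(s,[565.5,53.5,z])[0]-[260,160])*5).round())
```

```text
[565.39378145  53.58879325  91.03119162] [ 0.34769546 -0.20829968 -0.68489666]
88 [277. 320.]
106 [276. 278.]
133 [276. 214.]
```

View pics/s5.png

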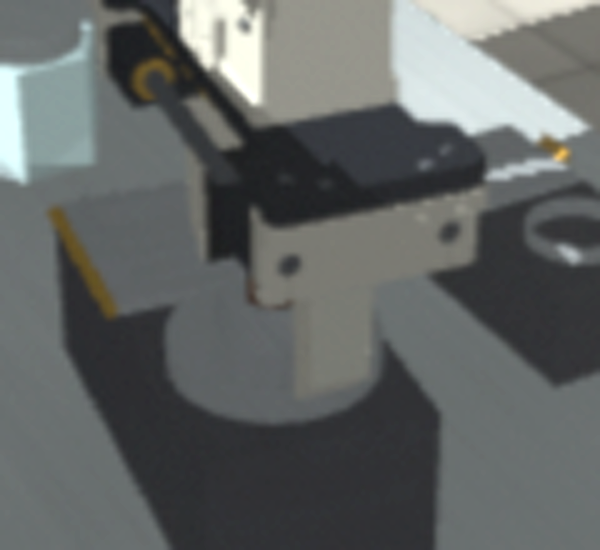

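The lid sits level over the mouth (x 165–383, lower edge about 422 in the crop), and the fingers are either side of the collar. Closing on the collar.

Emit:
servo_tool(hand=-1, linear=[[0,0,0],[0,0,0],[0,0,0],[0,0,0],[0,0,0],[0,0,0],[0,0,0],[0,0,0]], spin=[0,0,0,0,0,0,0,0])

```text
time: 24.7
tool_pos: [565.3, 53.6, 90.9]
tcp_rot: [3.142, 0.0, 2.996]
contact_force: [-0.5, -0.6, -0.4]
grip_width: 39.0
finger_force: 30.0
```

Emit:
servo_tool(linear=[[0,0,0],[0,0,0],[0,0,-0.01],[0,0,-0.01],[0,0,-0.01],[0,0,-0.01],[0,0,0],[0,0,0]], spin=[0,0,0,0,0,0,0,0])

```text
time: 25.7
tool_pos: [565.3, 53.6, 98.9]
tcp_rot: [3.141, -0.0, 2.996]
contact_force: [1.0, 0.4, -0.4]
grip_width: 38.7
finger_force: 30.0
```

Emit:
servo_tool(linear=[[0,0,-0.02],[0,0,-0.03],[0,0,-0.03],[0,0,-0.03],[0,0,-0.03],[0,0,-0.03],[0,0,-0.03],[0,0,-0.03]], spin=[0,0,0,0,0,0,0,0])

```text
time: 26.7
tool_pos: [565.3, 53.6, 145.3]
tcp_rot: [3.142, 0.0, 2.996]
contact_force: [-0.1, -0.0, -1.5]
grip_width: 38.5
finger_force: 30.0
```

Emit:
servo_tool(linear=[[0,0,-0.04],[0,0,-0.05],[0,0,-0.05],[0,0,-0.05],[0,0,-0.03],[0,0,-0.01],[0,0,0],[0,0,0]], spin=[0,0,0,0,0,0,0,0])

```text
time: 27.7
tool_pos: [565.1, 53.6, 190.5]
tcp_rot: [3.142, -0.001, 2.996]
contact_force: [0.4, -0.4, -1.6]
grip_width: 38.9
finger_force: 30.0
```

Run:
```python
from h import *
s=cap('side');p=monitor.get_obs();print(p['tool_pos'],p['contact_force'],p['grip_width'])
f=s['frame'][120:270,250:400];cv2.imwrite('pics/s6.png',cv2.convertScaleAbs(cv2.resize(f,None,fx=4,fy=4,interpolation=2),alpha=1.4))
a=np.linspace(0,6.283,60)
for n,r,z in(('flange',35,84),('flangebot',35,80),('knobtop',9,133),('skirt',40,74+p['tool_pos'][2]-90.9)):
    q=(proj(s,[[565.4+r*np.cos(x),53.5+r*np.sin(x),z] for x in a])-[250,120])*4;print(n,q.min(0).round(),q.max(0).round())
```

```text
[565.12593075  53.57831079 190.52166888] [-0.3923306   0.29674975 -0.73039535] 38.55347202665333
flange [185. 382.] [338. 468.]
flangebot [185. 390.] [338. 475.]
knobtop [240. 321.] [281. 341.]
skirt [166. 207.] [353. 295.]
```

View pics/s6.png

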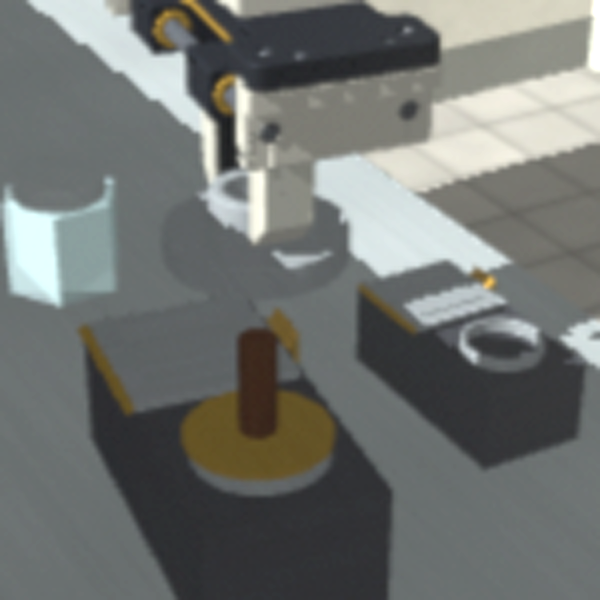

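The picture shows the brass inner lid seated level on the mouth (x 182–336, lower edge about 480), the cover shut, and the outer lid held level above at (255,245).

```bash
python3 -c "
from plant import workorder
print(workorder.close_job())"
```

```text
the job is handed in; nothing more can be done
None
```

The job is handed in with no verdict shown: the cover is latched shut, the inner lid is seated in the mouth, and the outer lid is held level about 10 cm above where it sat, at 27.7 s of the 64 s limit.

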